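Close the job box and hold the spring clip open over its card

TASK

Gently lower the lid of the wooden job box fully shut, so that the job card on it stands upright, then squeeze the spring clip off its stand and bring it over the middle of the card's top edge. Finish while holding it there: jaws still squeezed wide open and straddling the edge, square to the card, one jaw on each side and clearly below the edge, the clip touching neither card nor lid. Do not let go of the clip, and leave everything else on the bench where it is.

Things in the scene. Friction and masses are not known exactly. Their poses are not given: they have to be found in the camera images.
- box: Fixed wooden job box, 120 (x) x 170 (y) x 55 mm, walls 7 mm, with its lid and the job card on the lid. Origin under its middle; the hinge is along its +x rim, away from the robot.
- lid (a joint): Opening angle of the job box's lid: 0 shut, at most 1.4 rad. The hinge is stiff (about 0.22 N m of friction), so the lid stays where it is left; some 3 N on the free edge moves it.
- lid_hinge (a point): Middle of the hinge line, on the lid's underside, 55.5 mm above the bench. Turns with the lid: y is the hinge line, -x runs along the lid to its free edge, z is the lid's outward normal (up when shut). Lid: 124 x 174 mm, 8 mm thick, its top face at z = +8 mm here. The hinge is on the rim away from the robot, so the lid opens up and away from the robot.
- lid_edge (a point): Middle of the lid's free edge, on its top (outer) face, 122 mm from the hinge line. The strip of lid 20 to 60 mm in from this edge is bare and can be pressed.
- card_top (a point): Middle of the top edge of the job card, stiff, white, 72 mm wide (y), 3 mm thick (x), fixed upright across the lid in a rail (17 mm wide, 10 mm high), parallel to the hinge and 45 mm from it. The edge is 55 mm above the lid's top face. Axes as lid_hinge: x is the card's normal, z points out of the edge. Lid shut: edge 118.5 mm above the bench.
- clip: Loose steel spring clip (clothes-peg kind), about 80 g, jaws down, handles up, its jaws pinching the stand's fin. Origin midway between the closed jaw tips, at their underside; z up to the handles, y along the pivot rod (8 mm thick, 42 mm long, at z = 36 mm), x the way jaws and handles move. Jaws squeezed fully open: tips 31 mm apart at z = 4 mm, clear between them up to the rod.
- clip_handles (a point): Point of the clip midway between the upper ends of its handles, at z = 82 mm of the clip; axes as the clip. Handles: plates 36 mm wide (y) leaning outward, 57 mm over the outside (x) at the top when closed. Squeezing them (about 5 N a side to start, 10 N to the stop) opens the jaws; at the stop they are nearly parallel, about 17 mm over the outside, ends 6 mm higher.
- clip_a (a joint): Swing of one of the clip's levers: about 0 closed on the fin, 0.4 rad at the stop, fully open.
- clip_b (a joint): Swing of the other lever, linked to the first: 0 closed, 0.4 rad fully open.
- stand: Fixed clip stand: wooden foot 60 (x) x 70 (y) x 12 mm with an upright aluminium fin 3 mm thick (x), 50 mm long (y), its top 36 mm above the bench. Origin under the middle of the foot. The parked clip's tips rest on the foot and its x axis is along the stand's x axis.
- caliper: Bystander: digital caliper lying on the bench, 150 mm long, 10 mm high, on the robot's side of the box. Origin under its middle.
- tweezers: Bystander: steel tweezers 125 mm long, 5 mm high, lying beyond the stand. Origin under its middle.
- ring_gauge: Bystander: brass ring 28 mm across, 12 mm high, on the robot's side of the stand. Origin under its middle.
- flux_bottle: Bystander: amber bottle 44 mm across, 100 mm high. Origin under its middle.
- bur_stand: Bystander: round green stand full of burs, 120 mm across, 80 mm high. Origin under its middle.
- brush: Bystander: bench brush lying on the bench. Origin under its middle.
- scale: Bystander: small black scale 160 x 120 mm, 36 mm high. Origin under its middle.
Things that resemble listed ones, but are neither listed nor needed, are in the scene too. Leave any purple look-alike of the clip alone. Leave any orange look-alike of the box alone.

How it is judged:
On the way, in this order (a step that is already met when the one before it is completed fails the run):
1. the lid is shut (value of joint lid below 0.04 rad), for 0.2 s.
2. the clip is held squeezed open, clear of its stand (value of joint each of clip_a, clip_b above 0.24 rad and contact force between clip and stand below 0.1 N and z of clip in the frame of stand above 0.045 m and contact force between the fingers and clip above 3 N), for 0.2 s.
At the end, for the whole second after the job is handed in: Lid shut (under 0.05 rad); clip still in the fingers, both levers over 0.24 rad open, upright and square to the card within 0.2 rad; card edge 9 to 31.5 mm above the clip's origin, within 9 mm across and 18 mm along; clip free of card, box and stand (value of joint lid below 0.05 rad and value of joint each of clip_a, clip_b above 0.24 rad and z of card_top in the frame of clip between 0.009 and 0.0315 m and x of card_top in the frame of clip between -0.009 and 0.009 m and y of card_top in the frame of clip between -0.018 and 0.018 m and angle between the x axis of clip and the x axis of card_top, either way round below 0.2 rad and angle between clip's own z axis and vertical below 0.2 rad and contact force between clip and box below 0.3 N and contact force between clip and stand below 0.1 N and contact force between the fingers and clip above 3 N and linear speed of clip below 0.02 m/s); the arm keeps its last pose, push and grip.
It fails at once if the lid slams (faster than 3 rad/s) (velocity of joint lid below -3 rad/s).
It fails at once if something else on the bench is disturbed (moved over 25 mm) (distance of any of caliper, tweezers, ring_gauge, flux_bottle, bur_stand, brush, scale from where it was at the start of the episode above 0.025 m).
It also fails if it takes over 51 s, if anything falls off the work surface, if the arm or the gripper's body presses on something with over 40 N, if the wrist force passes 120 N, or if a joint passes its speed limit or range.

ROBOT

A 6-joint arm with a two-finger parallel gripper is mounted at the origin on the work surface. World frame = base frame: x ahead of the robot, y to its left, z up, the work surface at z = 0. Lengths are in m, angles in rad, forces in N, time in s.
With the tool pointing down it reaches from about 0.375 to 0.975 m from the base axis. Payload 3.8 kg.
Tool frame: the origin (TCP) lies on the centre line of the jaws, within the pads' length; the fingertips stand 11 mm ahead of it and the grasp point (between the pads) lies 8 mm behind it; z points along the fingers, y is the line along which they close (so a half turn about z gives the same grasp; the last joint's range is limited). The gripper opens to 85 mm and grips with 20 to 120 N. Pads are 22 mm wide; open, the fingers measure 114 mm over their backs; the gripper's body (76 mm by 85 mm) begins 54 mm behind the grasp point. The pads swing forward as they close: fully open they stand 13 mm farther back than shut.
Start: joints at [1.13, 0.264, 1.604, -0, 1.274, -0.037], TCP at [0.265, 0.621, 0.242] pointing down, gripper open.
Joint ranges: [-2.63, 2.63], [-0.94, 2.18], [0.31, 2.57], [-1.31, 4.45], [0, 2.66], [-2.55, 2.55]. Speed limits (rad/s): [2.57, 2.57, 3.14, 3.14, 3.14, 3.14].

INTERFACE

Orientations are given as a unit quaternion [w, x, y, z].
In Python, from station import get_obs, snapshot, job, finder gives the robot as it stands.
- The arm moves only by the shell command python3 -m creep 'ROWS'. ROWS is JSON, a list of rows, each a list of 5 numbers: the opening, from -1 (shut) to 1 (fully open), then the shift along the tool's x, y, z in m, then the turn about the tool's z in rad. In form: [[fingers, x, y, z, twist], ...]. A call has 1 to 5 rows; each row shifts and turns the commanded pose from where the row before left it, along the tool's axes as they then stand; what a row does not reach is not made up. A row lasts 1/8 s, in which the tool goes at most 62.5 mm and 10.7 degrees, less where a joint would pass 70% of its speed; a pose out of reach is approached as far as the arm can. A call is refused whole if a number of a shift passes 0.0625 or a number of a turn 0.188, either way. A call with a gripper value outside its range is refused whole. The fingers move at their own pace and stop on an object; the grip force is fixed at half the most. Time passes only in rows, so rows that do not move let the fingers close. It gives the time, the measured TCP pose, the force, the opening and the grip force at its end, in the units of the state.
- get_obs(): the state, without advancing time (a new reading comes with each control period).
- snapshot(name): name is "scene" or "top" or "wrist"; returns a dict with "color" (384x512x3 uint8, red, green, blue), "depth" (384x512 float32, m along the optical axis (not along the pixel's ray), 0 where there is no reading), "K" (3x3 intrinsics, pixels), "extrinsics" (4x4, takes a point from world to camera coordinates); the wrist camera has in their place "T_tool_cam" (4x4, takes a point from camera to tool coordinates, whose origin is the TCP and whose axes are the flange's). Camera axes: x right, y down, z forward; pixel columns grow to the right and rows downward; lengths in m; the calibration is good to about 2 mm. A picture is of the moment at which its call begins: read the wrist's pose just before it.
- job.job_done(): hands the job in; it is judged then, once.
Trained networks look in the newest picture that a camera, given by its name, has taken for a name from the list of things; names that differ only in an ending like _2 or _b are one class to them, and where a whole thing is asked for, a point or a joint stands for the part that bears it (a point fixed in the world has none). Each returns a list of dicts, best first, with "confidence" (0 to 1); they miss things now and then, are a little off and sometimes report something else, mostly with a low value. They report only what shows in the picture. A call takes as long as a camera call. They do not tell look-alikes from the thing itself.
- finder.cut_out(query, camera): "region" (384x512 bool, what is visible of it) and "uv" ([column, row] in pixels, amid what is visible of it).
The state is a dict: "time_s": time; "joint_pos": joint angles; "joint_velocities": joint speeds; "joint_efforts": joint torques, N m; "tcp_pos": TCP position; "orientation": TCP orientation; "ft_force": force on the tool from outside, world axes, zero at the start; "wrist_torque": the same for the moment, N m; "opening": finger opening in m; "grasp_force": force on a finger pad.
Only numpy, scipy, OpenCV 4.12 (cv2) and the standard library are available. Lean on these libraries where they do the work, as an engineer would, in place of code of your own. Each camera call takes 0.05 s, during which the arm holds its last target. There are 200 camera calls.

## Working session

There is one attempt and no reset: what is moved stays moved. The work goes in short steps, Python scripts to look and compute and a shell command to move; the robot and the scene stay as the last step left them, time stands still between calls to the robot, and variables do not carry over. Pictures are saved under pics/ and viewed, at most 10 in all, crops included, and the job is handed in when it is done.

```bash
mkdir -p pics; ls; cat > h.py <<'E'
import numpy as np, cv2
from station import get_obs, snapshot, job, finder
def save(name,c,scale=1,crop=None):
    if crop: c=c[crop[1]:crop[3],crop[0]:crop[2]]
    c=cv2.resize(c,None,fx=scale,fy=scale,interpolation=cv2.INTER_CUBIC)
    cv2.imwrite('pics/'+name,c[:,:,::-1])
def cloud(s,T=None):
    """384x512x3 world points"""
    d=s['depth'];K=s['K'];v,u=np.mgrid[:d.shape[0],:d.shape[1]]
    P=np.stack([(u-K[0,2])/K[0,0]*d,(v-K[1,2])/K[1,1]*d,d],-1)
    M=np.linalg.inv(s['extrinsics']) if T is None else T
    W=P@M[:3,:3].T+M[:3,3]
    W[d==0]=np.nan
    return W
def wristT(s,o):
    from scipy.spatial.transform import Rotation as R
    q=o['orientation'];T=np.eye(4);T[:3,:3]=R.from_quat([q[1],q[2],q[3],q[0]]).as_matrix();T[:3,3]=o['tcp_pos']
    return T@s['T_tool_cam']
E
python3 - <<'E'
from h import *
o=get_obs();print(o)
for n in('scene','top'):
    s=snapshot(n);save(n+'0.png',s['color'],1.5);np.savez(n+'0.npz',**s)
    for q in('clip','lid','box','stand'):
        for r in finder.cut_out(q,n):
            W=cloud(s)[r['region']];print(n,q,round(r['confidence'],2),np.round(r['uv']),np.round(np.nanmedian(W,0),3),np.round(np.nanmin(W,0),3),np.round(np.nanmax(W,0),3))
E
```

```text
pics
{'time_s': 0.0, 'joint_pos': array([ 1.13008398e+00,  2.64788296e-01,  1.60536224e+00,  1.08504155e-05,
        1.27369086e+00, -3.69016388e-02]), 'joint_velocities': array([ 5.25746058e-04, -2.18291016e-03,  5.69731377e-04, -3.24651467e-04,
        5.88761382e-04, -5.27782578e-05]), 'joint_efforts': array([-2.03748732e-04, -5.15117276e+01, -3.67309141e+01,  1.02756161e-06,
        1.30609958e-02,  7.87416980e-06]), 'tcp_pos': array([0.26492637, 0.62007883, 0.24094466]), 'orientation': array([-2.71001441e-04,  2.00537779e-01,  9.79685324e-01, -1.09123593e-03]), 'ft_force': array([0.10465678, 0.71366434, 0.25319996]), 'wrist_torque': array([ 0.06443842,  0.02720261, -0.00236448]), 'grasp_force': 0.0, 'opening': 0.08539447130014832}
scene clip 0.94 [243. 195.] [0.557 0.021 0.056] [ 0.47   0.003 -0.   ] [0.583 0.068 0.086]
scene clip 0.89 [280. 183.] [0.547 0.121 0.067] [0.442 0.1   0.   ] [0.575 0.179 0.099]
scene clip 0.74 [250. 203.] [0.561 0.023 0.034] [ 0.501  0.005 -0.001] [0.583 0.066 0.086]
scene clip 0.57 [244. 188.] [0.533 0.022 0.068] [0.521 0.006 0.048] [0.578 0.041 0.0
[... 957 characters left out ...]
.] [0.551 0.025 0.057] [0.524 0.005 0.008] [0.578 0.044 0.088]
top clip 0.46 [223. 204.] [0.525 0.123 0.075] [0.515 0.106 0.049] [0.536 0.142 0.099]
top clip 0.43 [255. 191.] [0.567 0.028 0.063] [0.558 0.011 0.039] [0.578 0.042 0.085]
top lid 0.91 [400. 249.] [ 0.406 -0.368  0.063] [ 0.324 -0.462 -0.001] [ 0.479 -0.273  0.121]
top lid 0.73 [316. 197.] [ 0.554 -0.14   0.12 ] [ 0.506 -0.227 -0.003] [ 0.616 -0.051  0.167]
top box 0.72 [397. 245.] [ 0.406 -0.361  0.063] [ 0.332 -0.462 -0.004] [ 0.482 -0.273  0.121]
top box 0.56 [316. 205.] [ 0.533 -0.139  0.105] [ 0.457 -0.251 -0.006] [ 0.616 -0.049  0.167]
top stand 0.66 [228. 199.] [0.545 0.108 0.012] [ 0.512  0.091 -0.003] [0.574 0.164 0.09 ]
```

View pics/scene0.png

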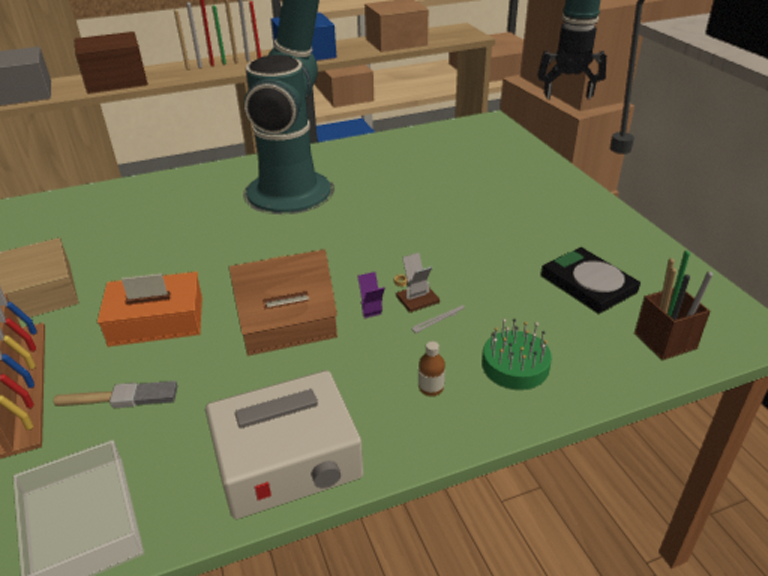

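View pics/top0.png

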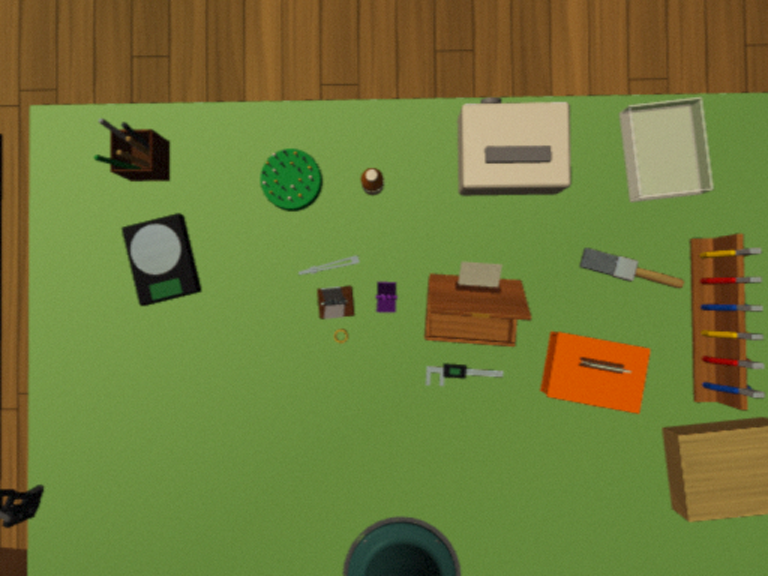

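The real clip (light steel on its wooden foot) is at top view (335,302), scene (415,280). Its purple look-alike is at (386,297). The wooden box with the half-open lid is at (475,310), and its orange look-alike at (597,372). The caliper (465,372) lies in front of the box, the ring (341,336) in front of the stand and the tweezers (329,265) behind it.

```bash
python3 - <<'E'
from h import *
for n in('top','scene'):
    s=dict(np.load(n+'0.npz'));W=cloud(s);C=s['color'].astype(int);hsv=cv2.cvtColor(s['color'],cv2.COLOR_RGB2HSV)
    x,y,z=np.moveaxis(W,-1,0)
    def rect(m,l):
        p=W[m];
        if len(p)<8:print(n,l,len(p));return
        r=cv2.minAreaRect((p[:,:2]*1000).astype(np.float32));print(n,l,len(p),'z',np.round(np.percentile(z[m],[2,50,98]),4),'rect',np.round(r[0],1),np.round(r[1],1),round(r[2],1))
    roi=(x>.49)&(x<.6)&(y>.06)&(y<.19)
    rect(roi&(z>.007)&(z<.016)&(hsv[...,1]>60),'foot')
    rect(roi&(z>.04)&(z<.12),'clip')
    rect(roi&(z>.078)&(z<.12),'cliphandles')
    b=(x>.42)&(x<.72)&(y>-.26)&(y<-.03)&(z>.045)
    rect(b,'boxall'); rect(b&(z<.06)&(x<.56),'rim')
    # lid plane ransac
    p=W[b&(z>.065)];rng=np.random.default_rng(0);best=0
    for _ in range(500):
        a=p[rng.choice(len(p),3,False)];nn=np.cross(a[1]-a[0],a[2]-a[0]);l=np.linalg.norm(nn)
        if l<1e-6:continue
        nn/=l;k=abs((p-a[0])@nn)<.002
        if k.sum()>best:best=k.sum();K=k
    q=p[K];c=q.mean(0);nn=np.linalg.svd(q-c)[2][2];nn*=np.sign(nn[2]);print(n,'plane',best,len(p),c.round(4),nn.round(3),'tilt',np.arccos(nn[2]).round(3),'yaw',np.degrees(np.arctan2(nn[1],nn[0])).round(1), q.min(0).round(3),q.max(0).round(3))
    r=p[~K]; print('off-plane',len(r),r.min(0).round(3),r.max(0).round(3))
    if n=='top':
        # plan view edges
        save('closeclip.png',s['color'],8,(190,170,280,240))
E
```

```text
top foot 195 z [0.0074 0.0121 0.0155] rect [549.2 140.5] [111.1  84. ] 81.7
top clip 267 z [0.0481 0.0714 0.097 ] rect [541.5 125.6] [56.4 40.7] 4.4
top cliphandles 102 z [0.0782 0.0899 0.0983] rect [541.5 124.7] [56.5 35. ] 5.0
top boxall 2225 z [0.0518 0.1165 0.1621] rect [ 536.  -138.6] [173.9 149.4] 85.2
top rim 256 z [0.0478 0.0544 0.0587] rect [ 505.9 -135.7] [169.9  89. ] 85.2
top plane 1225 1931 [ 0.5467 -0.139   0.1232] [ 0.834 -0.07   0.548] tilt 0.991 yaw -4.8 [ 0.512 -0.227  0.065] [ 0.591 -0.051  0.166]
off-plane 706 [ 0.509 -0.225  0.067] [ 0.613 -0.051  0.167]
scene foot 217 z [0.0078 0.0118 0.0151] rect [533.5 122. ] [85.4 69.7] 5.8
scene clip 293 z [0.0433 0.0733 0.0956] rect [544.4 120.7] [61.1 42.1] 3.4
scene cliphandles 115 z [0.0788 0.0869 0.0969] rect [544.4 121.4] [61.1 37.3] 3.4
scene boxall 3131 z [0.0489 0.1118 0.1613] rect [ 565.4 -143.3] [173.9  95.3] 86.0
scene rim 0
scene plane 1576 2835 [ 0.5528 -0.1443  0.1161] [ 0.838 -0.069  0.541] tilt 0.999 yaw -4.7 [ 0.516 -0.231  0.065] [ 0.593 -0.055  0.165]
off-plane 1259 [ 0.513 -0.231  0.065] [ 0.615 -0.054  0.165]
```

View pics/closeclip.png

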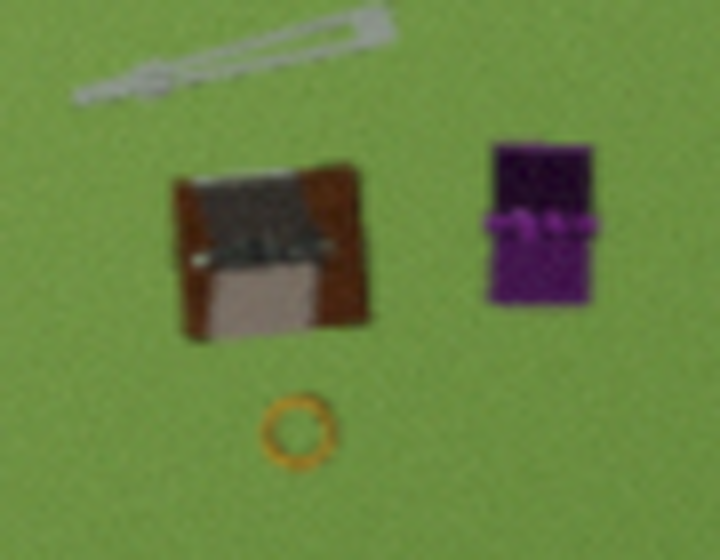

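The crop shows the steel clip on its wooden foot around (260,260), with the purple one at (540,225), so the choice is right. The box's yaw is about −4.8° and the lid is open about 1.0 rad. Its hinge is at about (0.5815, −0.142), which agrees from both the lid plane and the rim. I'll go over the lid with fingers shut, closing line along the hinge.

```bash
python3 -m creep '[[-1,0,0,0,-0.16],[-1,0,0,0,-0.16],[-1,-0.025,-0.0525,0,0],[-1,-0.025,-0.0525,0,0],[-1,-0.025,-0.0525,0,0]]'
python3 -m creep '[[-1,-0.025,-0.0525,0,0],[-1,-0.025,-0.0525,0,0],[-1,-0.025,-0.0525,0,0],[-1,-0.025,-0.0525,0,0],[-1,-0.025,-0.0525,0,0]]'
python3 -m creep '[[-1,-0.025,-0.0525,0,0],[-1,-0.025,-0.0525,0,0],[-1,-0.025,-0.0525,0,0],[-1,-0.025,-0.0525,0,0],[-1,-0.025,-0.0525,0,0]]'
python3 -m creep '[[-1,-0.025,-0.0525,0,0],[-1,0,0,0.02,0],[-1,0,0,0.02,0],[-1,0,0,0,0]]'
```

```text
time_s: 1.12
tcp_pos: [0.3272, 0.456, 0.2423]
orientation: [0.0, 0.041, 0.999, 0.0]
ft_force: [0.0, -0.4, 0.1]
opening: -0.0
grasp_force: 0.0
time_s: 1.75
tcp_pos: [0.4299, 0.1838, 0.2428]
orientation: [0.001, 0.042, 0.999, 0.0]
ft_force: [-0.4, 0.6, 0.1]
opening: -0.0
grasp_force: 0.0
time_s: 2.38
tcp_pos: [0.5325, -0.0886, 0.2427]
orientation: [0.001, 0.042, 0.999, 0.0]
ft_force: [1.1, 0.4, -0.1]
opening: 0.0004
grasp_force: 0.0
time_s: 2.88
tcp_pos: [0.55, -0.1391, 0.199]
orientation: [-0.003, 0.041, 0.999, 0.001]
ft_force: [0.1, 0.1, -0.4]
opening: 0.0002
grasp_force: 0.0
```

```bash
python3 -m creep '[[-1,0.001,0,0.016,0],[-1,0.001,0,0.016,0],[-1,0,0,0.008,0],[-1,0,0,0.008,0],[-1,0,0,0,0]]'
python3 -m creep '[[-1,0.008,0,0.005,0],[-1,0.008,0,0.005,0],[-1,0.007,0,0.007,0],[-1,0.007,0,0.007,0]]'
python3 -m creep '[[-1,0.005,0,0.008,0],[-1,0.005,0,0.008,0],[-1,0,0,0,0]]'
python3 - <<'E'
from h import *
s=snapshot('scene');save('lid1.png',s['color'],4,(130,130,250,250))
E
```

```text
time_s: 3.5
tcp_pos: [0.5501, -0.1407, 0.1535]
orientation: [-0.001, 0.042, 0.999, 0.0]
ft_force: [-0.1, -0.1, 0.2]
opening: -0.0002
grasp_force: 0.0
time_s: 4.0
tcp_pos: [0.52, -0.1384, 0.1302]
orientation: [0.0, 0.042, 0.999, -0.0]
ft_force: [-0.3, -0.7, 2.4]
opening: 0.0002
grasp_force: 0.9
time_s: 4.38
tcp_pos: [0.5092, -0.1371, 0.1129]
orientation: [-0.001, 0.042, 0.999, 0.0]
ft_force: [0.3, -0.1, 0.4]
opening: 0.0002
grasp_force: 0.0
```

View pics/lid1.png

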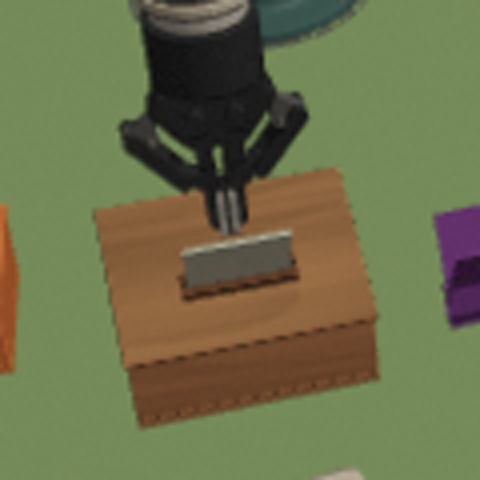

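The fingers, at crop (228,225), rest on the lid's robot-side strip, clear of the card at (240,260), and the lid is well on the way down. I'll press on.

```bash
python3 -m creep '[[-1,0.003,0,0.009,0],[-1,0.003,0,0.009,0],[-1,0.002,0,0.008,0],[-1,0,0,0.006,0],[-1,0,0,0,0]]'
python3 -m creep '[[-1,0,0,0.003,0],[-1,0,0,0.003,0],[-1,0,0,0,0]]'
```

```text
time_s: 5.05
tcp_pos: [0.5021, -0.1366, 0.0814]
orientation: [-0.001, 0.042, 0.999, 0.0]
ft_force: [-0.1, -0.3, -0.4]
opening: -0.0001
grasp_force: 0.0
time_s: 5.42
tcp_pos: [0.5027, -0.1368, 0.0761]
orientation: [0.0, 0.042, 0.999, 0.0]
ft_force: [1.4, -0.1, -0.9]
opening: -0.0005
grasp_force: 0.0
```

```bash
python3 -m creep '[[-1,0,0,0.003,0],[-1,0,0,0,0]]'; python3 -m creep '[[-1,0,0,0.003,0],[-1,0,0,0,0]]'
```

```text
time_s: 5.68
tcp_pos: [0.503, -0.1369, 0.0745]
orientation: [0.0, 0.042, 0.999, -0.0]
ft_force: [-3.4, 1.0, 8.5]
opening: -0.0004
grasp_force: 4.2
time_s: 5.92
tcp_pos: [0.5031, -0.137, 0.0743]
orientation: [-0.0, 0.042, 0.999, -0.0]
ft_force: [-11.5, 3.9, 28.4]
opening: 0.0
grasp_force: 14.0
```

```bash
python3 -m creep '[[-1,0,0,0,0],[-1,0,0,-0.01,0],[-1,0,0,-0.05,0],[-1,0,0,-0.06,0],[-1,0,0,-0.06,0]]'
python3 -m creep '[[1,-0.0035,0.0525,0,0],[1,-0.0035,0.0525,0,0],[1,-0.0035,0.0525,0,0],[1,-0.0035,0.0525,0,0],[1,-0.0035,0.0525,0,0]]'
python3 -m creep '[[1,0,0,0,0.176],[1,0,0,0,0.176],[1,0,0,0,0.176],[1,0,0,0,0.176],[1,0,0,0,0.176]]'
python3 -m creep '[[1,0,0,0,0.176],[1,0,0,0,0.176],[1,0,0,0,0.176],[1,0,0,0,0]]'
python3 - <<'E'
from h import *
o=get_obs();s=snapshot('wrist');T=wristT(s,o);save('w1.png',s['color'],1.5)
print(o['tcp_pos'],o['orientation'],s['T_tool_cam'].round(3).tolist())
W=cloud(s,T);x,y,z=np.moveaxis(W,-1,0);roi=(x>.49)&(x<.6)&(y>.07)&(y<.19)
S={'wrist':(W,roi)}
t=snapshot('top');Wt=cloud(t);
def rect(W,m,l):
    p=W[m]
    if len(p)<8:print(l,len(p));return
    r=cv2.minAreaRect((p[:,:2]*1000).astype(np.float32));print(l,len(p),'z',np.percentile(p[:,2],[2,50,98]).round(4),np.round(r[0],1),np.round(r[1],1),round(r[2],1))
rect(W,roi&(z>.075)&(z<.12),'handles');rect(W,roi&(z>.03)&(z<.055),'mid');rect(W,roi&(z>.009)&(z<.016),'foot');rect(W,roi&(z>.084)&(z<.12),'handle tops')
x,y,z=np.moveaxis(Wt,-1,0);b=(x>.42)&(x<.65)&(y>-.26)&(y<-.02)
rect(Wt,b&(z>.05)&(z<.075),'lid');rect(Wt,b&(z>.1)&(z<.13),'card')
p=Wt[b&(z>.058)&(z<.07)];c=p.mean(0);print(c,np.linalg.svd(p-c,full_matrices=False)[2][2])
E
```

```text
time_s: 6.55
tcp_pos: [0.5023, -0.1367, 0.2516]
orientation: [-0.0, 0.042, 0.999, 0.0]
ft_force: [0.7, -0.4, 0.7]
opening: -0.0
grasp_force: 0.0
time_s: 7.18
tcp_pos: [0.5422, 0.125, 0.2501]
orientation: [0.0, 0.042, 0.999, 0.0]
ft_force: [0.8, -0.5, 0.4]
opening: 0.0851
grasp_force: 0.0
time_s: 7.8
tcp_pos: [0.542, 0.1234, 0.2499]
orientation: [-0.0, 0.466, 0.885, -0.0]
ft_force: [0.7, -0.5, 0.8]
opening: 0.0854
grasp_force: 0.0
time_s: 8.3
tcp_pos: [0.542, 0.1233, 0.25]
orientation: [-0.0, 0.678, 0.735, -0.0]
ft_force: [-0.3, -0.2, 0.7]
opening: 0.0851
grasp_force: 0.0
[0.5419959  0.12327581 0.24995252] [-9.63203814e-05  6.77934208e-01  7.35122567e-01 -1.08496578e-04] [[-0.001, -0.954, -0.3, 0.079], [1.0, -0.001, -0.002, -0.0], [0.001, -0.3, 0.954, -0.131], [0.0, 0.0, 0.0, 1.0]]
handles 732 z [0.0756 0.0869 0.0946] [540.6 125.2] [56.9 36.4] 4.7
mid 393 z [0.0346 0.0512 0.0548] [539.6 128.1] [16.7 47.7] 4.3
foot 850 z [0.0093 0.011  0.0126] [540.3 127.4] [59.8 68.6] 4.6
handle tops 462 z [0.0843 0.0909 0.0947] [540.6 125.2] [56.9 36.4] 4.8
lid 2649 z [0.059  0.0634 0.0727] [ 520.8 -137.4] [174.2 125.2] 85.4
card 31 z [0.1074 0.1185 0.1228] [ 536.2 -138.1] [70.9  2.9] 85.4
[ 0.52016226 -0.13710528  0.06341838] [ 1.87447905e-04 -1.35304677e-03  9.99999067e-01]
```

View pics/w1.png

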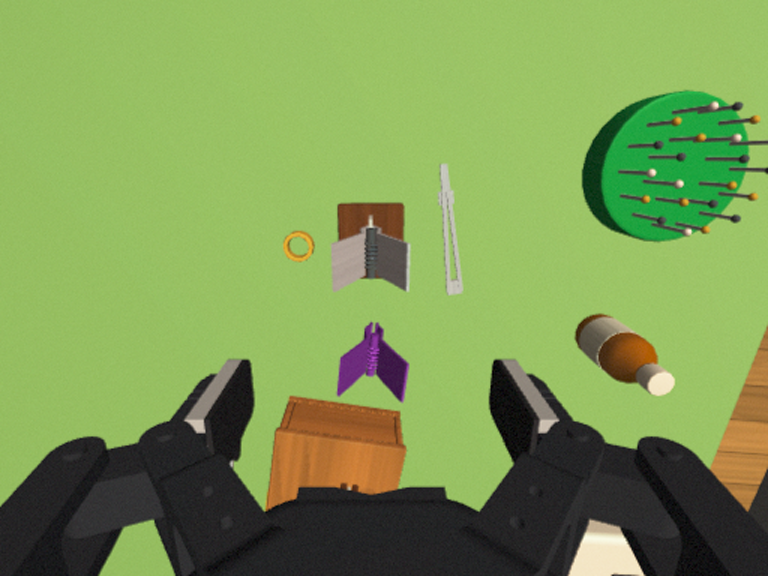

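The wrist view shows the steel clip at (370,255) between the two fingers, square to them. The lid is flat and shut, with the card edge at (0.536, −0.138, 0.1185) as expected. The clip's handles are centred at (0.5406, 0.1252) with their tops at 0.0945, which also fits. I'll descend and squeeze.

```bash
python3 -m creep '[[1,0.002,-0.0013,0.05,0],[1,0,0,0.05,0],[1,0,0,0.04,0],[1,0,0,0.02,0],[1,0,0,0.008,0]]'
python3 -m creep '[[1,0,0,0,0],[1,0,0,0,0]]'
python3 -m creep '[[-0.2,0,0,0,0],[-0.4,0,0,0,0],[-0.6,0,0,0,0],[-1,0,0,0,0],[-1,0,0,0,0]]'
python3 -m creep '[[-1,0,0,0,0],[-1,0,0,0,0],[-1,0,0,0,0]]'
python3 - <<'E'
from h import *
s=snapshot('scene');save('sq.png',s['color'],7,(240,130,320,210))
E
```

```text
time_s: 9.02
tcp_pos: [0.5394, 0.125, 0.0805]
orientation: [-0.001, 0.678, 0.735, -0.001]
ft_force: [0.3, -0.6, 0.0]
opening: 0.0851
grasp_force: 0.0
time_s: 9.28
tcp_pos: [0.5418, 0.1254, 0.0837]
orientation: [0.001, 0.678, 0.735, 0.001]
ft_force: [-0.3, 0.3, -0.3]
opening: 0.0855
grasp_force: 0.0
time_s: 9.9
tcp_pos: [0.5434, 0.1258, 0.086]
orientation: [0.002, 0.679, 0.735, 0.003]
ft_force: [0.2, 0.3, 11.2]
opening: 0.0125
grasp_force: 63.5
time_s: 10.28
tcp_pos: [0.5437, 0.1258, 0.086]
orientation: [0.002, 0.679, 0.734, 0.003]
ft_force: [-0.6, -0.2, 12.9]
opening: 0.0129
grasp_force: 63.7
```

View pics/sq.png

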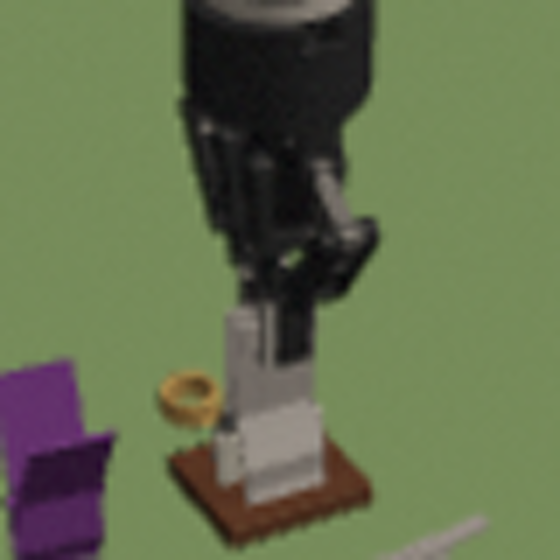

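The jaws are wide open around the fin (crop (275,450)) and the fingers hold both handles (290,330). I'll lift slowly, then turn −9.2° (tool twist positive) while well above everything.

```bash
python3 -m creep '[[-1,0,0,-0.01,0],[-1,0,0,-0.02,0],[-1,0,0,-0.03,0],[-1,0,0,-0.03,0],[-1,0,0,-0.03,0]]'
python3 -m creep '[[-1,0,0,-0.02,0],[-1,0,0,0,0.08],[-1,0,0,0,0.08],[-1,0,0,0,0],[-1,0,0,0,0]]'
python3 - <<'E'
from h import *
for n in('scene','top'):
    s=snapshot(n);W=cloud(s);x,y,z=np.moveaxis(W,-1,0);m=(x>.48)&(x<.6)&(y>.09)&(y<.16)&(z>.12)&(z<.26)
    np.savez('lift_'+n+'.npz',**s)
    p=W[m];print(n,len(p))
    for lo in np.arange(.13,.25,.01):
        k=p[(p[:,2]>lo)&(p[:,2]<lo+.01)]
        if len(k):print(lo.round(3),len(k),k.min(0).round(4),k.max(0).round(4))
    if n=='scene':save('lift.png',s['color'],7,(240,90,320,170))
print(get_obs()['tcp_pos'],get_obs()['orientation'])
E
```

```text
time_s: 10.95
tcp_pos: [0.5401, 0.1251, 0.2031]
orientation: [-0.0, 0.679, 0.734, -0.0]
ft_force: [0.8, 0.4, -0.2]
opening: 0.0127
grasp_force: 63.7
time_s: 11.58
tcp_pos: [0.5403, 0.1251, 0.2219]
orientation: [-0.0, 0.735, 0.678, -0.0]
ft_force: [0.9, 0.5, -0.6]
opening: 0.0128
grasp_force: 63.7
scene 471
0.14 8 [0.5515 0.104  0.1481] [0.5573 0.1359 0.1498]
0.15 48 [0.5215 0.1019 0.15  ] [0.5602 0.1388 0.1596]
0.16 50 [0.5229 0.1027 0.16  ] [0.5599 0.1388 0.17  ]
0.17 51 [0.5418 0.1019 0.1701] [0.5558 0.1445 0.1795]
0.18 55 [0.5329 0.1005 0.1801] [0.5544 0.1395 0.1898]
0.19 42 [0.5342 0.1035 0.1902] [0.55   0.1388 0.1999]
0.2 37 [0.532  0.1046 0.2006] [0.5523 0.1385 0.2098]
0.21 34 [0.5334 0.1035 0.21  ] [0.5616 0.1378 0.2198]
0.22 43 [0.5322 0.1049 0.22  ] [0.5627 0.1398 0.2296]
0.23 51 [0.5316 0.1044 0.2301] [0.5645 0.1385 0.2399]
0.24 27 [0.5297 0.1123 0.2401] [0.5646 0.1343 0.2499]
top 0
[0.54044064 0.1251491  0.22202664] [-1.51661834e-04  7.34892769e-01  6.78183267e-01 -2.26183615e-04]
```

View pics/lift.png

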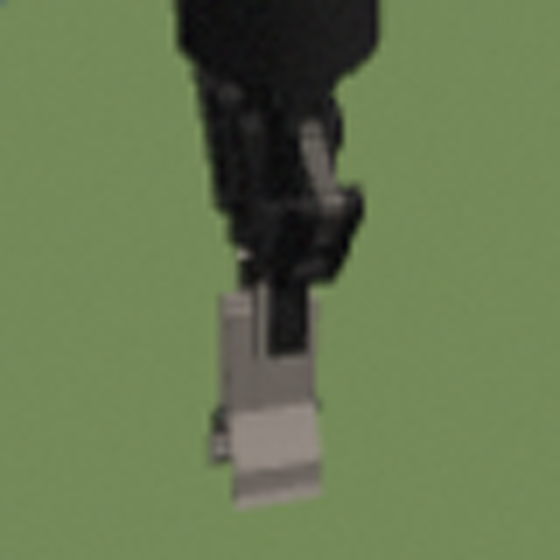

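The clip hangs upright with its jaws wide open, tips at z≈0.148, which is 74 mm below the TCP as expected. I'll move it over the card.

```bash
python3 -m creep '[[-1,-0.02,0.002,0,0],[-1,-0.045,0.003,0,0],[-1,-0.05,0.003,0,0],[-1,-0.05,0.003,0,0],[-1,-0.05,0.003,0,0]]'
python3 -m creep '[[-1,-0.03,0.002,0,0],[-1,-0.0177,0.001,0,0],[-1,0,0,0,0],[-1,0,0,0,0]]'
python3 - <<'E'
from h import *
o=get_obs();print(o['tcp_pos'])
for n in('scene','wrist'):
    s=snapshot(n);W=cloud(s) if n=='scene' else cloud(s,wristT(s,get_obs()));x,y,z=np.moveaxis(W,-1,0)
    b=(x>.44)&(x<.62)&(y>-.22)&(y<-.06)
    u=(np.stack([x,y],-1)-[.5362,-.1381])@np.array([[.997,.080],[-.080,.997]]).T@np.eye(2)
    u0=(x-.5362)*.997-(y+.1381)*.080; v0=(x-.5362)*.080+(y+.1381)*.997
    for l,m in(('card',b&(z>.085)&(z<.125)),('cardtop',b&(z>.112)&(z<.125)),('jaws',b&(z>.14)&(z<.165)),('tips',b&(z>.14)&(z<.156)),('handles',b&(z>.19)&(z<.22))):
        if m.sum()>3:print(n,l,m.sum(),'u',np.percentile(u0[m],[2,25,50,75,98]).round(4),'v',np.percentile(v0[m],[2,50,98]).round(4),'zmin/max',z[m].min().round(4),z[m].max().round(4))
    if n=='scene':save('over.png',s['color'],6,(140,90,240,190))
E
```

```text
time_s: 12.3
tcp_pos: [0.5366, -0.0928, 0.2224]
orientation: [0.0, 0.735, 0.678, -0.0]
ft_force: [0.4, 0.1, -0.8]
opening: 0.0129
grasp_force: 63.7
time_s: 12.8
tcp_pos: [0.5362, -0.1372, 0.2222]
orientation: [-0.0, 0.735, 0.678, 0.0]
ft_force: [-0.1, -0.4, -0.6]
opening: 0.0129
grasp_force: 63.7
[ 0.53620345 -0.13724991  0.22217149]
scene card 289 u [-0.0016  0.0009  0.0021  0.0033  0.0058] v [-0.0373 -0.0029  0.0313] zmin/max 0.0851 0.1215
scene cardtop 78 u [-0.002   0.0008  0.0022  0.0036  0.0073] v [-0.0366 -0.0021  0.0312] zmin/max 0.1121 0.1215
scene jaws 72 u [-0.004   0.014   0.0151  0.017   0.0196] v [-0.0195 -0.0033  0.0144] zmin/max 0.1471 0.1649
scene tips 33 u [-0.0153  0.0136  0.0147  0.017   0.0193] v [-0.0189 -0.0021  0.0149] zmin/max 0.1471 0.1559
scene handles 118 u [0.0022 0.0052 0.0064 0.0084 0.0159] v [-0.0194 -0.0034  0.0154] zmin/max 0.1901 0.22
wrist card 126 u [-0.0021 -0.002  -0.0012 -0.0003 -0.0003] v [0.0036 0.0225 0.0357] zmin/max 0.0872 0.119
wrist cardtop 111 u [-0.0021 -0.002  -0.0012 -0.0003 -0.0003] v [0.0036 0.02   0.0356] zmin/max 0.114 0.119
wrist jaws 154 u [-0.0217 -0.0208 -0.0163  0.0133  0.0153] v [-0.0152  0.0162  0.019 ] zmin/max 0.1473 0.165
wrist tips 101 u [-0.0217 -0.0213 -0.0186  0.0111  0.0153] v [-0.0152  0.0159  0.0189] zmin/max 0.1473 0.1559
wrist handles 656 u [-0.017  -0.0054  0.0021  0.0033  0.0154] v [-0.0154  0.012   0.0193] zmin/max 0.1902 0.22
```

View pics/over.png

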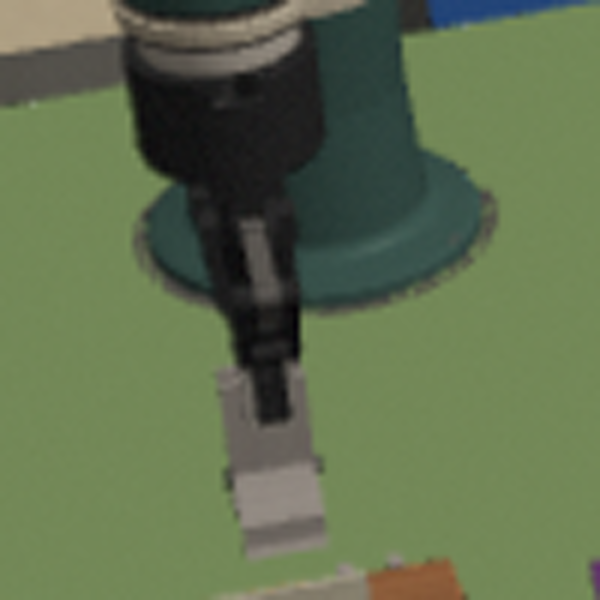

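The jaws (crop (285,510)) are above the card edge (330,585). In the wrist data the clip sits about 1.5–2 mm robot-side of centre and about 1 mm off along the edge. I'll shift it and lower it 50 mm.

```bash
python3 -m creep '[[-1,-0.001,0.0015,0,0],[-1,0,0,0.01,0],[-1,0,0,0.015,0],[-1,0,0,0.01,0],[-1,0,0,0.008,0]]'
python3 -m creep '[[-1,0,0,0.007,0],[-1,0,0,0,0],[-1,0,0,0,0],[-1,0,0,0,0],[-1,0,0,0,0]]'
python3 - <<'E'
from h import *
o=get_obs();print(o['tcp_pos'],o['ft_force'])
for n in('scene','wrist'):
    s=snapshot(n);W=cloud(s) if n=='scene' else cloud(s,wristT(s,get_obs()));x,y,z=np.moveaxis(W,-1,0)
    b=(x>.44)&(x<.62)&(y>-.22)&(y<-.06)
    u0=(x-.5362)*.997-(y+.1381)*.080; v0=(x-.5362)*.080+(y+.1381)*.997
    for l,m in(('jaws',b&(z>.09)&(z<.115)&(abs(u0)>.008)),('cardtop',b&(z>.112)&(z<.125)&(abs(v0)>.021)),('lid',b&(z>.055)&(z<.07)),('handles',b&(z>.14)&(z<.165))):
        if m.sum()>3:print(n,l,m.sum(),'u',np.percentile(u0[m],[2,25,50,75,98]).round(4),'v',np.percentile(v0[m],[2,50,98]).round(4),'z',np.percentile(z[m],[1,50,99]).round(4))
    if n=='scene':save('end.png',s['color'],6,(140,100,240,200))
E
```

```text
time_s: 13.52
tcp_pos: [0.5371, -0.139, 0.1778]
orientation: [-0.001, 0.735, 0.678, -0.0]
ft_force: [0.2, 0.3, -0.6]
opening: 0.0125
grasp_force: 63.7
time_s: 14.15
tcp_pos: [0.538, -0.1393, 0.1727]
orientation: [0.0, 0.735, 0.678, 0.0]
ft_force: [0.2, -0.3, -1.2]
opening: 0.0128
grasp_force: 63.7
[ 0.53795204 -0.13925974  0.17271715] [ 0.18358738 -0.33382356 -1.18029009]
scene jaws 67 u [0.0135 0.0157 0.0169 0.0185 0.0215] v [-0.0216 -0.0048  0.0136] z [0.0982 0.106  0.1147]
scene cardtop 34 u [-0.011   0.0005  0.0019  0.0026  0.0111] v [-0.037  -0.023   0.0315] z [0.1121 0.1164 0.1228]
scene lid 1233 u [-0.0708 -0.0254  0.0121  0.0348  0.049 ] v [-0.0808 -0.0088  0.0755] z [0.0562 0.064  0.0688]
scene handles 88 u [0.0025 0.0067 0.008  0.0094 0.0146] v [-0.0213 -0.0057  0.0134] z [0.1407 0.1504 0.1647]
wrist jaws 151 u [-0.02   -0.0192 -0.0154  0.0143  0.017 ] v [-0.0173  0.0142  0.0169] z [0.0977 0.1038 0.1149]
wrist cardtop 104 u [-0.0025 -0.0018 -0.0011 -0.0005  0.0001] v [-0.036   0.0271  0.0357] z [0.1149 0.1174 0.1188]
wrist lid 16593 u [-0.076  -0.0539 -0.0278  0.0179  0.0436] v [-0.075   0.0249  0.0758] z [0.0609 0.0625 0.0641]
wrist handles 409 u [-0.0058 -0.0035  0.0038  0.0045  0.0066] v [-0.0176  0.009   0.0171] z [0.1414 0.1543 0.1649]
```

View pics/end.png

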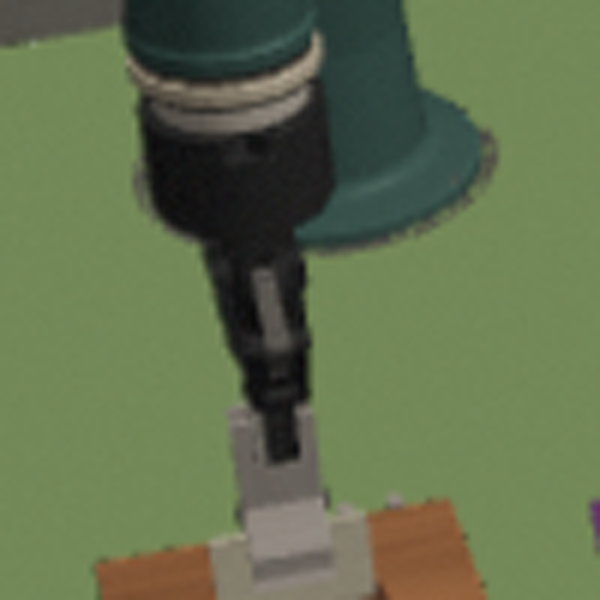

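The clip straddles the middle of the card (crop (290,545)) with its jaws at u −20 to +17 mm and the card at −1 mm, so it is centred. The tips are about 20 mm below the edge, there is no contact force, and the lid is flat.

```bash
python3 -c "
from station import job;print(job.job_done())"
```

```text
the job is handed in; nothing more can be done
None
```

The lid is shut and the squeezed-open clip is held straddling the middle of the card's top edge, tips about 20 mm below it, with no contact force showing; the job is handed in, and no verdict came back.

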